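Tip the knob blanks through the stock bin's sprung flap

TASK

Put the two wooden knob blanks away in the flap-top bin: lift the steel scoop they lie in by its handle, push the bin's sprung flap open with the front lip of the scoop and tip both blanks through it. Keep the gripper itself off the bin, let the flap close again, and set the empty scoop down upright on the bench.

Things in the scene. Friction and masses are not known exactly. Their poses are not given: they have to be found in the camera images.
- scoop: Loose open-fronted steel scoop, 120 (x) x 70 (y) mm, 0.2-0.33 kg, holding the blanks. Origin: centre of its flat underside, z up; mouth towards its own -x. Walls 32 mm high. Handle: a wooden bar across the middle (x = 0), 16 mm thick in x, 24 tall, 64 long in y, centre 78 and top 90 mm above the underside, between steel uprights; take it from above, fingers closing along the scoop's x.
- scoop_lip (a point): Middle of the lower edge of the scoop's front lip, at x = -60 mm, z = 0 of the scoop (level with its underside). The lip is a straight edge 64 mm wide and 10 high. Behind it the inner floor slopes down (13 degrees) over 40 mm to a flat floor 3 mm above the underside, so the blanks stay in until the scoop is nosed down by well over 13 degrees; 45 empties it.
- bin: Fixed plywood bin with a steel flap in its top (not the open bin of offcuts). 200 (x) x 150 (y) mm, deck 140 high. Origin: centre of its underside. Flap 126 wide, x = -35 to 75, flush with the deck, hinged at its +x edge; its -x edge swings down. Rims 25 high beside the flap (beyond y = +-66) and across its front (x = -37 to -46), none behind the hinge. Bring the scoop mouth towards the bin's -x.
- flap (a joint): Angle of the bin's flap, rad: 0 shut and level, growing as its free edge goes down, at most 1.1. A spring shuts it: about 1.5 N at 50 mm from the hinge starts it, 3-4 N holds it at 0.5; the blanks alone do not open it. Pressed down 30 mm, 50 mm from the hinge, by the lip of a scoop nosed down 45 degrees, it is at 0.5 rad: a chute down which the blanks roll over its free edge into the bin.
- ball1_center (a point): Centre of one knob blank, a plain beech ball 24 mm in diameter, 12 g, loose in the scoop.
- ball2_center (a point): Centre of the other knob blank, like the first.

How it is judged:
By the outcome, as a careful person would: the job done as asked, in the order asked, and still so for the second after the job is handed in, with the robot touching nothing.
It also fails if it takes over 58 s, if anything falls off the work surface, if the arm or the gripper's body presses on something with over 40 N, if the wrist force passes 120 N, or if a joint passes its speed limit or range.

ROBOT

A 6-joint arm with a two-finger parallel gripper is mounted at the origin on the work surface. World frame = base frame: x ahead of the robot, y to its left, z up, the work surface at z = 0. Lengths are in m, angles in degrees, forces in N, time in s.
With the tool pointing down it reaches from about 0.35 to 0.725 m from the base axis. Payload 4.3 kg.
Tool frame: the origin (TCP) lies at the very end of the fingers, on their centre line; the grasp point (between the pads) lies 19 mm behind it; z points along the fingers, y is the line along which they close (so a half turn about z gives the same grasp; the last joint's range is limited). The gripper opens to 85 mm and grips with 20 to 120 N. Pads are 22 mm wide; open, the fingers measure 114 mm over their backs; the gripper's body (76 mm by 85 mm) begins 54 mm behind the grasp point. The pads swing forward as they close: fully open they stand 13 mm farther back than shut.
Start: joints at [63.18, 21.618, 4.641, 73.018, 0, 83.68], TCP at [0.201, 0.539, 0.192] pointing down, gripper open.
Joint ranges: [-156.06, 156.06], [-48.1, 94.91], [-58.44, 69.94], [-101.28, 121.22], [-78.64, 73.56], [-180, 180]. Speed limits (degrees/s): [147.25, 147.25, 180, 180, 180, 180].

INTERFACE

Orientations are given as a 3x3 rotation matrix whose columns are the frame's x, y, z axes.
In Python, from plant import state, grab_frame, sign_off gives the robot as it stands. The module is installed in compiled form; this text tells all that it offers.
- The arm moves only by the shell command python3 -m jog 'ROWS'. ROWS is JSON, a list that holds one entry, the list of rows, each a list of 7 numbers: the shift along the tool's x, y, z in mm, then the turn, a rotation vector about the tool's x, y, z in degrees, then the closure, from 0 (fully open) to 1 (shut). A call has exactly 8 rows; each row is the pose to reach, as a shift and turn from the pose commanded when the call began, along the tool's axes at that moment; what a row does not reach only later rows make up. A row lasts 1/12 s, in which the tool goes at most 41.7 mm and 7.16 degrees, less where a joint would pass 70% of its speed; a pose out of reach is approached as far as the arm can. A call with a gripper value outside its range is refused whole. The fingers move at their own pace and stop on an object; the grip force is fixed at half the most. Time passes only in rows, so rows that repeat a pose let the fingers close, or fill a call up. It gives the time, the measured TCP pose, the force, the opening and the grip force at its end, in the units of the state.
- state(): the state, without advancing time (a new reading comes with each control period).
- grab_frame(name): name is "scene" or "top" or "wrist"; returns a dict with "image" (480x640x3 uint8, red, green, blue), "fovy" (degrees; the focal length in pixels is half the picture's height over the tangent of half this angle, whatever the lens; pixels are square), "cx", "cy" (the principal point, pixels), "dist_coeffs" ([k1, k2, p1, p2, k3] as OpenCV has them; the pictures are not rectified), "view" (4x4, takes a point from world to camera coordinates); the wrist camera has in their place "T_tool_cam" (4x4, takes a point from camera to tool coordinates, whose origin is the TCP and whose axes are the flange's). Camera axes: x right, y down, z forward; pixel columns grow to the right and rows downward; lengths in m; the calibration is good to about 2 mm. A picture is of the moment at which its call begins: read the wrist's pose just before it. There is no depth.
- sign_off(): hands the job in; it is judged then, once.
The state is a dict: "time": time; "q": joint angles; "joint_velocities": joint speeds; "joint_efforts": joint torques, N m; "ee_pos": TCP position; "ee_rot": TCP orientation; "ft_force": force on the tool from outside, world axes, zero at the start; "moment": the same for the moment, N m; "finger_gap": finger opening in m; "finger_force": force on a finger pad.
Only numpy, scipy, OpenCV 4.12 (cv2) and the standard library are available. Lean on these libraries where they do the work, as an engineer would, in place of code of your own. Each camera call takes 0.05 s, during which the arm holds its last target. There are 200 camera calls.

## Working session

There is one attempt and no reset: what is moved stays moved. The work goes in short steps, Python scripts to look and compute and a shell command to move; the robot and the scene stay as the last step left them, time stands still between calls to the robot, and variables do not carry over. Pictures are saved under pics/ and viewed, at most 10 in all, crops included, and the job is handed in when it is done.

```bash
mkdir -p pics
cat > h.py <<'E'
import numpy as np, cv2
from plant import state, grab_frame
def K(f):
    F=240/np.tan(np.radians(f["fovy"])/2); return np.array([[F,0,f["cx"]],[0,F,f["cy"]],[0,0,1]])
def pose(f,s=None):
    if "view" in f: return np.linalg.inv(np.array(f["view"]))
    T=np.eye(4);T[:3,:3]=s["ee_rot"];T[:3,3]=s["ee_pos"]; return T@np.array(f["T_tool_cam"])
def ray(f,px,z,s=None):
    u=cv2.undistortPoints(np.array(px,float).reshape(-1,1,2),K(f),np.array(f["dist_coeffs"])).reshape(-1,2)
    P=pose(f,s); d=np.c_[u,np.ones(len(u))]@P[:3,:3].T; o=P[:3,3]
    return o+d*((np.reshape(z,(-1,1))-o[2])/d[:,2:])
def proj(f,pts,s=None):
    V=np.linalg.inv(pose(f,s)); r,_=cv2.Rodrigues(V[:3,:3])
    return cv2.projectPoints(np.array(pts,float).reshape(-1,3),r,V[:3,3],K(f),np.array(f["dist_coeffs"]))[0].reshape(-1,2)
E
python3 - <<'E'
from h import *
import pickle
s=state();print(s)
D={n:grab_frame(n) for n in("scene","top","wrist")}
pickle.dump((s,D),open("d0.pkl","wb"))
for n in D: cv2.imwrite(f"pics/{n}0.png",D[n]["image"][...,::-1]); print(n,D[n]["fovy"],np.round(pose(D[n],s),3).tolist())
E
```

```text
{'time': 0.0, 'q': array([ 6.31795829e+01,  2.16643231e+01,  4.56455270e+00,  7.30204792e+01,
       -4.89446655e-04,  8.36799019e+01]), 'joint_velocities': array([ 0.06207133, -0.11925727,  0.03121425,  0.04247003,  0.03472493,
        0.05869359]), 'joint_efforts': array([-3.71258338e-04, -4.63603878e+01,  2.69876772e+01,  2.09210295e-02,
       -2.46751088e-04, -1.42653755e-08]), 'ee_pos': array([0.20103649, 0.53791976, 0.19144777]), 'ee_rot': array([[-9.36670138e-01,  3.50211607e-01, -9.39322666e-04],
       [ 3.50212796e-01,  9.36668284e-01, -1.87683038e-03],
       [ 2.22545967e-04, -2.08693379e-03, -9.99997798e-01]]), 'ft_force': array([ 0.0273442 ,  0.35495346, -0.05572971]), 'moment': array([-0.01873427,  0.00228907,  0.00150781]), 'finger_force': 0.0, 'finger_gap': 0.08516218422010684}
scene 52.93051434710278 [[-0.595, 0.62, -0.512, 1.07], [0.804, 0.445, -0.395, 0.393], [-0.017, -0.646, -0.763, 0.861], [0.0, 0.0, 0.0, 1.0]]
top 56.33634484538635 [[0.025, -0.998, 0.054, 0.544], [-0.999, -0.023, 0.025, -0.003], [-0.023, -0.054, -0.998, 0.815], [0.0, 0.0, 0.0, 1.0]]
wrist 69.98489320027954 [[0.35, 0.895, 0.276, 0.131], [0.937, -0.334, -0.105, 0.565], [-0.002, 0.295, -0.955, 0.372], [0.0, 0.0, 0.0, 1.0]]
```

View pics/top0.png

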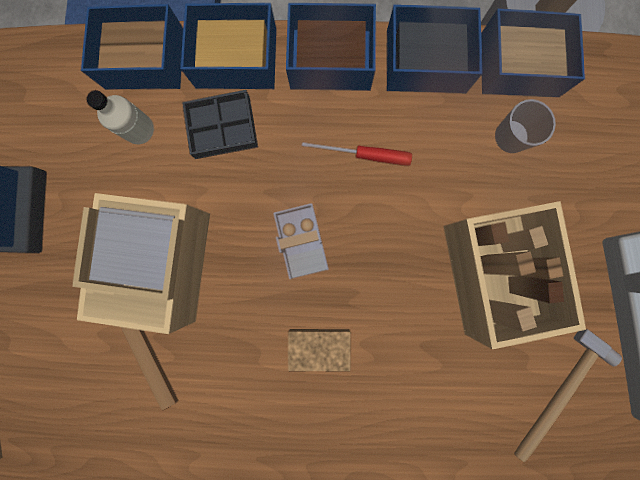

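View pics/scene0.png

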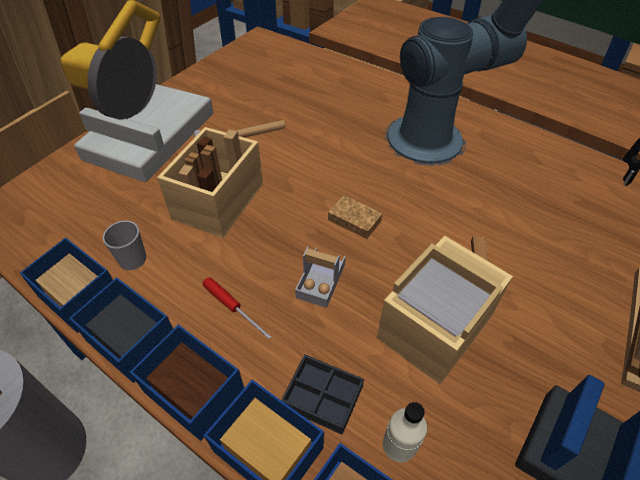

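Run:
```python
from h import *
a=cv2.imread("pics/top0.png")[185:345,68:335]; b=cv2.imread("pics/scene0.png")[235:310,285:360]
cv2.imwrite("pics/c0.png",cv2.resize(a,None,fx=2.99,fy=2.99,interpolation=cv2.INTER_CUBIC))
cv2.imwrite("pics/c1.png",cv2.resize(b,None,fx=7,fy=7,interpolation=cv2.INTER_CUBIC))
```

```text
(no output)
```

View pics/c0.png

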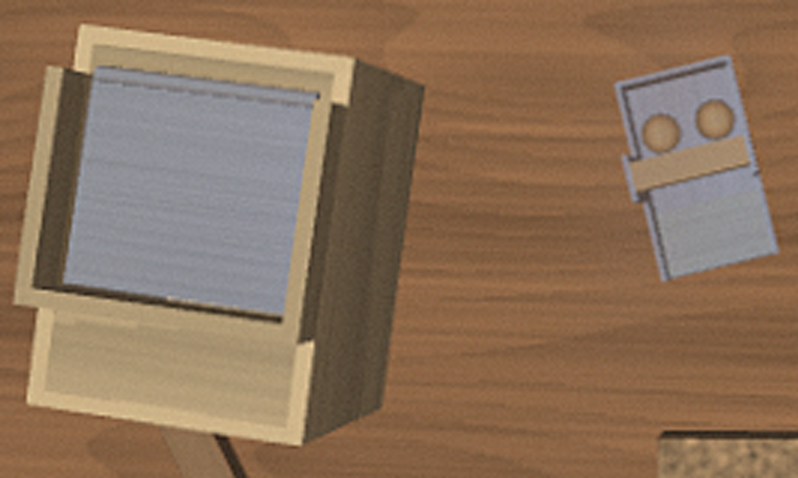

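View pics/c1.png

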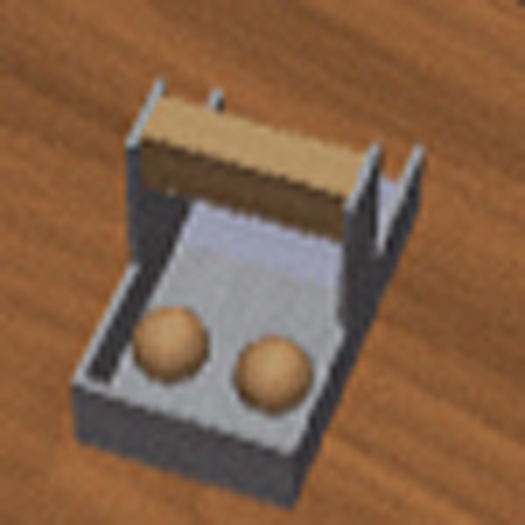

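Run:
```python
from h import *
import pickle
s,D=pickle.load(open("d0.pkl","rb")); t=D["top"]; sc=D["scene"]
c0=lambda p:np.array(p,float)/2.99+[68,185]-.3
c1=lambda p:np.array(p,float)/7+[285,235]-.4
np.set_printoptions(precision=4,suppress=True)
b=ray(t,c0([(28,404),(302,444),(355,58),(80,24)]),.14)
c=b.mean(0); ax=(b[2]+b[3]-b[0]-b[1]); print("bin",b,c,np.degrees(np.arctan2(ax[1],ax[0])),np.linalg.norm(b[0]-b[1]),np.linalg.norm(b[0]-b[3]))
m=ray(t,c0([(663,280),(778,252)]),.010); w=ray(t,c0([(615,84),(731,55)]),.032)
print("mouth",m,"rear",w,"c",(m.mean(0)+w.mean(0))/2); ax=w.mean(0)-m.mean(0); print(np.degrees(np.arctan2(ax[1],ax[0])),np.linalg.norm(ax[:2]))
h=ray(sc,c1([(160,97),(370,157),(345,195),(138,145)]),.09); print("handle scene",h,h.mean(0))
h2=ray(t,c0([(628,165),(746,137),(750,163),(635,192)]),.09); print("handle top",h2,h2.mean(0))
ba=ray(t,c0([(661,132),(715,119)]),.015);print("balls",ba, ray(sc,c1([(170,344),(273,375)]),.015))
r=ray(sc,c1([(75,380),(293,452)]),.032);print(r)
```

```text
bin [[0.4386 0.3858 0.14  ]
 [0.4246 0.2372 0.14  ]
 [0.6227 0.2168 0.14  ]
 [0.6382 0.3665 0.14  ]] [0.531  0.3016 0.14  ] -5.710773897428991 0.14927201091808753 0.2005161491748106
mouth [[ 0.5077  0.0659  0.01  ]
 [ 0.5262 -0.0027  0.01  ]] rear [[0.6229 0.0955 0.032 ]
 [0.6416 0.0276 0.032 ]] c [0.5746 0.0465 0.021 ]
14.577077996393475 0.11911559029707394
handle scene [[0.5785 0.0149 0.09  ]
 [0.561  0.0773 0.09  ]
 [0.5766 0.0792 0.09  ]
 [0.5966 0.0203 0.09  ]] [0.5782 0.0479 0.09  ]
handle top [[0.573  0.0797 0.09  ]
 [0.5898 0.016  0.09  ]
 [0.5757 0.0135 0.09  ]
 [0.5585 0.0755 0.09  ]] [0.5742 0.0462 0.09  ]
balls [[0.5963 0.0691 0.015 ]
 [0.6049 0.0369 0.015 ]] [[0.6063 0.0377 0.015 ]
 [0.5972 0.0696 0.015 ]]
[[0.6424 0.0297 0.032 ]
 [0.6253 0.0963 0.032 ]]
```

```bash
cat >> h.py <<'E'
from scipy.spatial.transform import Rotation as Ro
BIN=np.array([.531,.3016]);BY=-5.7
T_ST=np.array([[0,1,0],[1,0,0],[0,0,-1.]])
def tool(lip,yaw,th,h=.059):
    "lip position (world), scoop yaw, nose-down th -> TCP pos, rot"
    R=(Ro.from_euler("z",yaw,degrees=True)*Ro.from_euler("y",-th,degrees=True)).as_matrix()
    return np.array(lip)+R@[.06,0,h], R@T_ST
def binp(x,z,y=0): return np.r_[BIN+Ro.from_euler("z",BY,degrees=True).as_matrix()[:2,:2]@[x,y],z]
def delta(p,R,p0=None,R0=None):
    s=state()
    p0=s["ee_pos"] if p0 is None else p0; R0=s["ee_rot"] if R0 is None else R0
    return np.round(np.r_[R0.T@(p-p0)*1e3,Ro.from_matrix(R0.T@R).as_rotvec(degrees=True)],1)
def down(x,y,z,yaw): return np.array([x,y,z]),Ro.from_euler("z",yaw,degrees=True).as_matrix()@T_ST
np.set_printoptions(precision=4,suppress=True)
E
python3 -m jog '[[[-33,-21,-20,0,0,3,0],[-65,-41,-40,0,0,7,0],[-98,-62,-60,0,0,10,0],[-130,-82,-60,0,0,14,0],[-163,-103,-60,0,0,17,0],[-196,-124,-60,0,0,21,0],[-228,-144,-60,0,0,24,0],[-261,-165,-60,0,0,27,0]]]'
python3 -c "
from h import *
print(delta(*down(.575,.0468,.19,14.7)),state()['q'])"
```

```text
time: 0.82
ee_pos: [0.3886, 0.291, 0.2523]
ee_rot: [[-0.674, 0.739, -0.0], [0.739, 0.674, 0.0], [0.0, 0.0, -1.0]]
ft_force: [0.8, 0.3, 0.1]
finger_gap: 0.0858
finger_force: 0.0
[-306.   -26.9   62.3   -0.    -0.    27.7] [29.3286 10.5437 -1.5329 77.9245  0.0105 76.9659]
```

```bash
python3 -m jog '[[[-39,-3,8,0,0,4,0],[-78,-7,16,0,0,7,0],[-117,-10,24,0,0,11,0],[-156,-14,32,0,0,14,0],[-195,-17,40,0,0,18,0],[-234,-21,48,0,0,22,0],[-272,-24,56,0,0,25,0],[-306,-27,62,0,0,27.7,0]]]'
python3 - <<'E'
from h import *
s=state(); f=grab_frame("wrist"); cv2.imwrite("pics/w1.png",f["image"][...,::-1])
print(delta(*down(.575,.0468,.13,14.7)),s['q'],s['ee_pos'])
x,y=np.array([np.cos(np.radians(14.7)),np.sin(np.radians(14.7))]),None
n=np.array([-x[1],x[0]]);c=np.array([.575,.0468])
print(proj(f,[np.r_[c+a*x*.008+b*n*.032,.09] for a in(-1,1) for b in(-1,1)],s))
E
```

```text
time: 1.48
ee_pos: [0.5756, 0.0466, 0.1893]
ee_rot: [[-0.252, 0.968, -0.001], [0.968, 0.252, -0.0], [0.0, -0.001, -1.0]]
ft_force: [0.6, 1.2, 0.1]
finger_gap: 0.0852
finger_force: 0.0
[ 6.3 -2.2 57.6 -0.1  0.2 -0.5] [-1.6638 22.0088  4.7527 72.8009 -0.0027 73.7452] [0.5756 0.0466 0.1893]
[[314.0745 259.9496]
 [313.2673 186.6617]
 [332.412  259.9221]
 [332.8285 186.6306]]
```

View pics/w1.png

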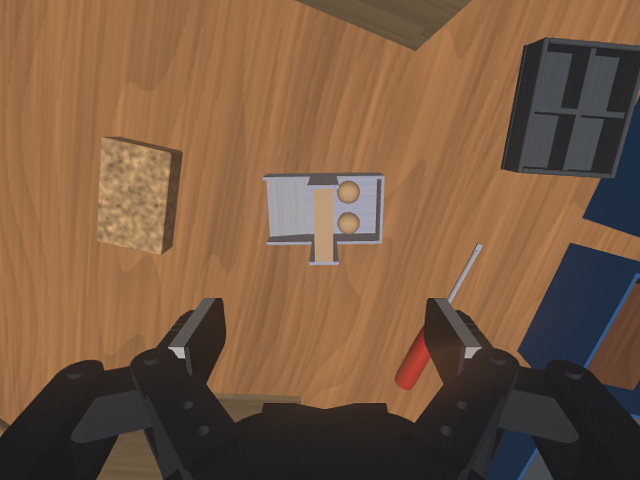

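```bash
python3 -c "
from h import *
for i in range(3):
  s=state();print(s['ee_pos'],s['q'][0],s['joint_velocities'][0],delta(*down(.575,.0468,.13,14.7)))
  grab_frame('top')"
```

```text
[0.5787 0.0415 0.1876] -2.015353068773512 3.31278993670583 [ 6.3 -2.2 57.6 -0.1  0.2 -0.5]
[0.5766 0.0445 0.1881] -1.821250242348764 3.70585502197189 [ 2.7 -0.9 58.1 -0.1  0.1 -0.3]
[0.5753 0.0467 0.1888] -1.6555779904121515 2.87760694454688 [ 0.1 -0.1 58.8 -0.1 -0.  -0.1]
```

```bash
python3 -m jog '[[[0,0,20,0,0,0,0],[0,0,45,0,0,0,0],[0,0,72,0,0,0,0],[0,0,97,0,0,0,0],[0,0,115,0,0,0,0],[0,0,126,0,0,0,0],[0,0,131,0,0,0,0],[0,0,131,0,0,0,0]]]'
python3 -m jog '[[[0,0,0,0,0,0,0.3],[0,0,0,0,0,0,0.5],[0,0,0,0,0,0,0.65],[0,0,0,0,0,0,0.75],[0,0,0,0,0,0,1],[0,0,0,0,0,0,1],[0,0,0,0,0,0,1],[0,0,0,0,0,0,1]]]'
```

```text
time: 2.35
ee_pos: [0.5732, 0.0501, 0.0586]
ee_rot: [[-0.257, 0.966, -0.002], [0.966, 0.257, 0.0], [0.001, -0.002, -1.0]]
ft_force: [-0.6, -0.2, 0.1]
finger_gap: 0.0856
finger_force: 0.0
time: 3.02
ee_pos: [0.5749, 0.0488, 0.0594]
ee_rot: [[-0.255, 0.967, 0.0], [0.967, 0.255, 0.0], [0.0, 0.0, -1.0]]
ft_force: [-0.1, -0.4, -0.0]
finger_gap: 0.0
finger_force: 0.0
```

Run:
```python
from h import *
s=state(); print(s['ee_pos'],s['finger_gap'],s['finger_force'])
a=grab_frame("scene")["image"][150:330,240:440,::-1]; b=grab_frame("wrist")["image"][...,::-1]
cv2.imwrite("pics/j2.png",np.hstack([cv2.resize(a,(400,360)),cv2.resize(b,(400,300))] if 0 else [cv2.resize(a,(400,360)),cv2.resize(b,(400,360))]))
```

```text
[0.5749 0.0488 0.0594] 6.376472548747494e-06 0.0
```

View pics/j2.png

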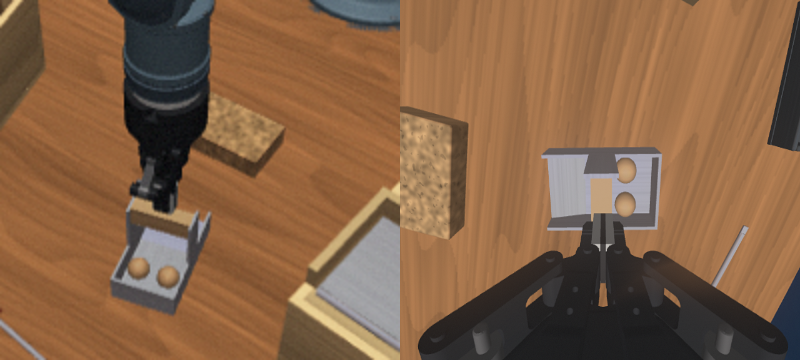

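Run:
```python
from h import *
s=state(); p=s['ee_pos'];R=s['ee_rot']
f=grab_frame("scene");w=grab_frame("wrist")
P=[p-R[:,2]*d for d in(0,.019,.054+.019)]
print("scene crop",(proj(f,P)-[240,150])*2, "wrist crop",proj(w,P,s)*[400/640,360/480]+[400,0])
cv2.imwrite("pics/s3.png",cv2.resize(f["image"][190:310,270:400,::-1],None,fx=5,fy=5,interpolation=cv2.INTER_CUBIC))
```

```text
scene crop [[163.6991 228.0461]
 [163.834  216.8643]
 [164.2347 183.1932]] wrist crop [[602.1507 202.528 ]
 [602.1181 213.1562]
 [601.9748 260.0363]]
```

View pics/s3.png

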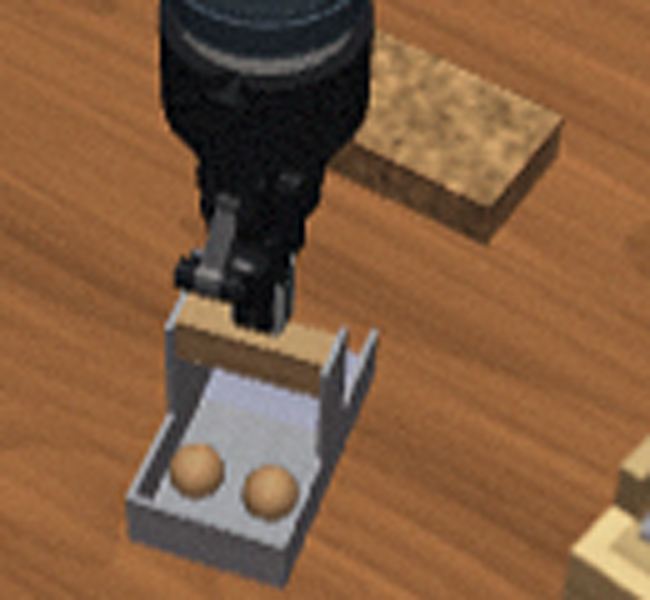

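Run:
```python
from h import *
s=state(); w=grab_frame("wrist"); p=s['ee_pos'];R=s['ee_rot']; print(p)
I=w["image"][...,::-1][220:440,220:440].copy(); I=cv2.resize(I,None,fx=2.7,fy=2.7,interpolation=cv2.INTER_CUBIC)
for d in(0,.010,.02,.03,.04):
    q=(proj(w,[p-R[:,2]*d+R[:,1]*.0],s)[0]-220)*2.7; print(d,q); cv2.circle(I,tuple(int(v) for v in q),3,(0,0,255),-1)
cv2.imwrite("pics/w4.png",I)
t=grab_frame("top"); J=t["image"][190:290,250:350,::-1]; print((proj(t,[p,p-R[:,2]*.03])-[250,190])*6)
cv2.imwrite("pics/t4.png",cv2.resize(J,None,fx=6,fy=6,interpolation=cv2.INTER_CUBIC))
```

```text
[0.5749 0.0488 0.0594]
0 [279.2911 135.1008]
0.01 [279.2204 154.3079]
0.02 [279.142  175.5939]
0.03 [279.0548 199.3134]
0.04 [278.9571 225.9059]
[[288.2585 300.0334]
 [280.7479 295.2838]]
```

View pics/w4.png

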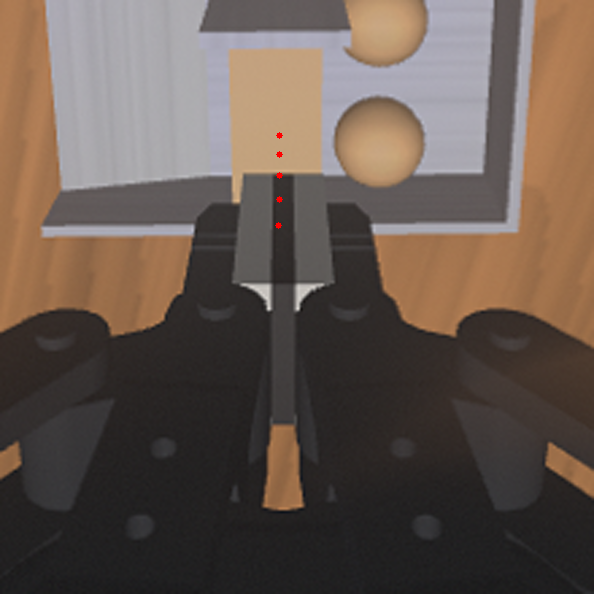

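Run:
```python
from h import *
s=state(); w=grab_frame("wrist"); p=s['ee_pos'];R=s['ee_rot']
for d in(0,.01,.02,.03,.035,.04):
    print(d,[(np.round((proj(w,[p-R[:,2]*d+R[:,0]*x],s)[0]-220)*2.7)).tolist() for x in(-.011,0,.011)])
t=grab_frame("scene")
for d in(0,.01,.02,.03,.04): print(d,[(proj(t,[p-R[:,2]*d+R[:,0]*x])[0]-[270,190])*5 for x in(-.011,.011)])
```

```text
0 [[279.0, 183.0], [279.0, 135.0], [279.0, 86.0]]
0.01 [[279.0, 204.0], [279.0, 154.0], [279.0, 103.0]]
0.02 [[279.0, 228.0], [279.0, 176.0], [279.0, 122.0]]
0.03 [[279.0, 254.0], [279.0, 199.0], [279.0, 143.0]]
0.035 [[279.0, 268.0], [279.0, 212.0], [279.0, 154.0]]
0.04 [[279.0, 283.0], [279.0, 226.0], [279.0, 166.0]]
0 [array([234.5761, 362.6095]), array([284.1835, 377.7516])]
0.01 [array([234.5619, 347.9809]), array([284.5553, 363.1632])]
0.02 [array([234.5471, 333.1237]), array([284.9322, 348.3451])]
0.03 [array([234.5316, 318.0329]), array([285.3142, 333.2925])]
0.04 [array([234.5155, 302.7033]), array([285.7013, 317.9999])]
```

Run:
```python
from h import *
s=state(); w=grab_frame("wrist")
p,R=s['ee_pos'],s['ee_rot']
for d in(0,.013,.02,.03,.04,.05,.06,.07): print(d,[np.round(proj(w,[p-R[:,2]*d+R[:,0]*x+R[:,1]*y],s)[0]).tolist() for x in(-.011,.011) for y in (-.045,.045)])
```

```text
0 [[246.0, 288.0], [401.0, 288.0], [243.0, 252.0], [404.0, 252.0]]
0.013 [[241.0, 298.0], [406.0, 298.0], [237.0, 260.0], [409.0, 260.0]]
0.02 [[237.0, 304.0], [409.0, 304.0], [234.0, 265.0], [413.0, 265.0]]
0.03 [[233.0, 314.0], [414.0, 314.0], [229.0, 273.0], [418.0, 273.0]]
0.04 [[227.0, 325.0], [419.0, 325.0], [223.0, 282.0], [424.0, 282.0]]
0.05 [[221.0, 337.0], [425.0, 337.0], [216.0, 291.0], [430.0, 291.0]]
0.06 [[214.0, 350.0], [432.0, 350.0], [209.0, 303.0], [438.0, 303.0]]
0.07 [[206.0, 366.0], [440.0, 366.0], [200.0, 316.0], [446.0, 316.0]]
```

```bash
python3 -m jog '[[[0,0,-10,0,0,0,0],[0,0,-10,0,0,0,0],[0,0,-10,0,0,0,0],[0,0,-10,0,0,0,0],[0,0,-10,0,0,0,0],[0,0,-10,0,0,0,0],[0,0,-10,0,0,0,0],[0,0,-10,0,0,0,0]]]'
python3 -m jog '[[[0,0,8,0,0,0,0],[0,0,16,0,0,0,0],[0,0,24,0,0,0,0],[0,0,31,0,0,0,0],[0,0,37,0,0,0,0],[0,0,41,0,0,0,0],[0,0,42,0,0,0,0],[0,0,42,0,0,0,0]]]'
python3 -m jog '[[[0,0,0,0,0,0,0.3],[0,0,0,0,0,0,0.5],[0,0,0,0,0,0,0.65],[0,0,0,0,0,0,0.75],[0,0,0,0,0,0,1],[0,0,0,0,0,0,1],[0,0,0,0,0,0,1],[0,0,0,0,0,0,1]]]'
```

```text
time: 4.13
ee_pos: [0.5748, 0.0488, 0.0692]
ee_rot: [[-0.255, 0.967, -0.0], [0.967, 0.255, 0.0], [0.0, -0.0, -1.0]]
ft_force: [-0.0, 0.1, 0.4]
finger_gap: 0.0857
finger_force: 0.0
time: 4.8
ee_pos: [0.5745, 0.0489, 0.0269]
ee_rot: [[-0.255, 0.967, -0.001], [0.967, 0.255, 0.0], [0.0, -0.001, -1.0]]
ft_force: [0.0, -0.3, 0.2]
finger_gap: 0.0857
finger_force: 0.0
time: 5.47
ee_pos: [0.5749, 0.0488, 0.0276]
ee_rot: [[-0.255, 0.967, 0.0], [0.967, 0.255, 0.0], [-0.0, 0.0, -1.0]]
ft_force: [-1.0, -1.3, 1.2]
finger_gap: 0.0147
finger_force: 59.2
```

```bash
python3 -m jog '[[[0,0,-3,0,0,0,1],[0,0,-8,0,0,0,1],[0,0,-15,0,0,0,1],[0,0,-23,0,0,0,1],[0,0,-31,0,0,0,1],[0,0,-37,0,0,0,1],[0,0,-40,0,0,0,1],[0,0,-40,0,0,0,1]]]'
python3 - <<'E'
from h import *
s=state();print(s['q'],s['ft_force'],s['moment'])
H=.0276
print(delta(*tool(binp(.025,.205),BY,0,H)),delta(np.r_[.575,.0488,.2326],s['ee_rot']))
f=grab_frame("scene"); cv2.imwrite("pics/s5.png",cv2.resize(f["image"][150:310,260:420,::-1],None,fx=3.5,fy=3.5))
E
```

```text
time: 6.13
ee_pos: [0.5759, 0.0488, 0.0687]
ee_rot: [[-0.255, 0.967, 0.002], [0.967, 0.255, 0.0], [-0.001, 0.002, -1.0]]
ft_force: [0.7, -0.2, -3.0]
finger_gap: 0.0149
finger_force: 58.6
[-1.4465 25.464  -8.3165 56.0891  0.0041 73.7532] [ 0.7215 -0.2171 -3.0137] [-0.0141  0.0181 -0.0299]
[ 226.   101.1 -163.8    0.1    0.    20.5] [   0.1   -0.5 -163.9    0.     0.     0. ]
```

View pics/s5.png

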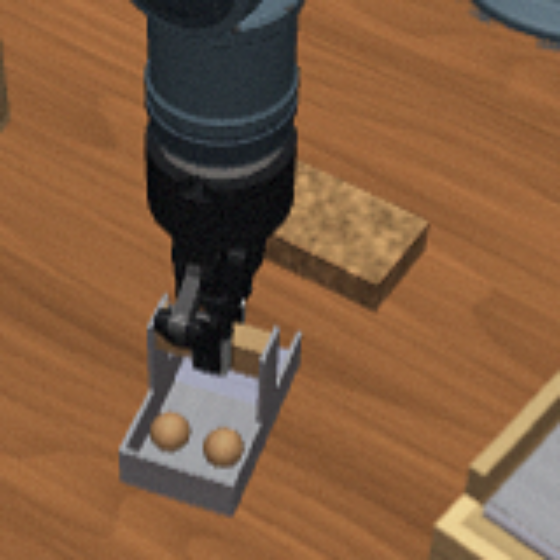

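```bash
python3 -m jog '[[[0,0,-6,0,0,0,1],[0,0,-22,0,0,0,1],[0,0,-50,0,0,0,1],[0,0,-82,0,0,0,1],[0,0,-114,0,0,0,1],[0,0,-142,0,0,0,1],[0,0,-158,0,0,0,1],[0,0,-164,0,0,0,1]]]'
python3 -m jog '[[[4,2,0,0,0,0,1],[12,5,0,0,0,1,1],[24,11,0,0,0,2,1],[40,18,0,0,0,4,1],[58,26,0,0,0,5,1],[76,34,0,0,0,7,1],[95,43,0,0,0,9,1],[113,51,0,0,0,10,1]]]'
python3 - <<'E'
from h import *
s=state();print(s['q'],s['ft_force'],s['moment'])
print(delta(*tool(binp(.025,.205),BY,0,.0276)))
E
```

```text
time: 6.85
ee_pos: [0.5765, 0.0488, 0.2349]
ee_rot: [[-0.256, 0.967, 0.005], [0.967, 0.256, -0.0], [-0.001, 0.005, -1.0]]
ft_force: [0.6, -0.5, -3.0]
finger_gap: 0.0151
finger_force: 58.9
time: 7.52
ee_pos: [0.5941, 0.1723, 0.2287]
ee_rot: [[-0.082, 0.997, -0.004], [0.997, 0.082, -0.0], [0.0, -0.004, -1.0]]
ft_force: [0.5, -0.4, -2.3]
finger_gap: 0.0149
finger_force: 58.8
[10.2852 27.1712 18.4512 81.5284  0.0246 95.5606] [ 0.4956 -0.3939 -2.2635] [ 0.0232 -0.0191 -0.0684]
[118.7  31.3  -4.1  -0.2   0.   10.4]
```

```bash
python3 -m jog '[[[19,5,0,0,0,2,1],[38,10,0,0,0,3,1],[57,15,0,0,0,5,1],[76,19,0,0,0,7,1],[93,23,0,0,0,8,1],[107,27,0,0,0,9,1],[116,29,0,0,0,10,1],[120,30,0,0,0,10.4,1]]]'
python3 -m jog '[[[0,0,0,0,0,0,1],[0,0,0,0,0,0,1],[0,0,0,0,0,0,1],[0,0,0,0,0,0,1],[0,0,0,0,0,0,1],[0,0,0,0,0,0,1],[0,0,0,0,0,0,1],[0,0,0,0,0,0,1]]]'
python3 - <<'E'
from h import *
s=state();print(s['q'],s['ft_force'],s['moment'])
H=.0276
a=tool(binp(.025,.152),BY,10,H);print("to contact-ready",delta(*a))
for th,z in((18,.138),(25,.130),(32,.122),(38,.114),(45,.108)): print(th,z,delta(*tool(binp(.025,z),BY,th,H),*a))
t=grab_frame("top"); cv2.imwrite("pics/t6.png",t["image"][...,::-1])
P=[binp(.025,.205,y) for y in(-.032,.032)]; print(proj(t,P))
E
```

```text
time: 8.18
ee_pos: [0.6139, 0.2948, 0.2283]
ee_rot: [[0.096, 0.995, -0.004], [0.995, -0.096, -0.001], [-0.001, -0.004, -1.0]]
ft_force: [-0.7, -0.3, -3.0]
finger_gap: 0.0148
finger_force: 58.8
time: 8.85
ee_pos: [0.6153, 0.293, 0.2316]
ee_rot: [[0.098, 0.995, 0.0], [0.995, -0.098, 0.0], [0.0, 0.0, -1.0]]
ft_force: [-0.4, 0.7, -3.4]
finger_gap: 0.0146
finger_force: 58.9
[ 20.1312  35.9299  33.507   87.5582   0.0035 115.7475] [-0.3562  0.7197 -3.3512] [-0.0149  0.0602  0.0149]
to contact-ready [  0.2  -5.4  42.  -10.   -0.    0.1]
18 0.138 [ 0.  -6.9  5.7 -8.   0.  -0. ]
25 0.13 [ -0.  -13.    7.1 -15.    0.   -0. ]
32 0.122 [  0.  -19.9   9.1 -22.    0.   -0. ]
38 0.114 [  0.  -26.6  12.5 -28.    0.   -0. ]
45 0.108 [ -0.  -34.3  13.9 -35.   -0.   -0. ]
[[134.6303 247.6549]
 [ 91.7707 241.9664]]
```

View pics/t6.png

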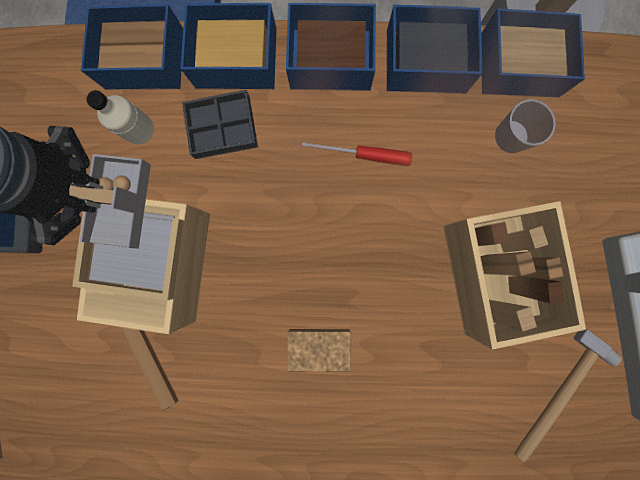

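```bash
python3 -m jog '[[[0,-0.5,4,-1,0,0,1],[0,-1.4,11,-3,0,0,1],[0,-2.5,20,-5,0,0,1],[0,-3.7,29,-7,0,0,1],[0,-4.7,37,-9,0,0,1],[0,-5.4,42,-10,0,0,1],[0,-5.4,42,-10,0,0,1],[0,-5.4,42,-10,0,0,1]]]'
python3 - <<'E'
from h import *
s=state();print(s['q'],s['ft_force'],s['moment'])
print("to contact-ready",delta(*tool(binp(.025,.152),BY,10,.0276)))
t=grab_frame("top")["image"]; hsv=cv2.cvtColor(t,cv2.COLOR_RGB2HSV)
np.save("t7.npy",t)
E
```

```text
time: 9.57
ee_pos: [0.6089, 0.2936, 0.1893]
ee_rot: [[0.097, 0.98, 0.171], [0.995, -0.096, -0.017], [-0.0, 0.172, -0.985]]
ft_force: [1.0, -0.0, -2.6]
finger_gap: 0.0149
finger_force: 59.1
[ 22.8131  25.3057   8.7415  64.699   -4.7181 118.0291] [ 0.9701 -0.0021 -2.6024] [-0.0056  0.2635  0.0186]
to contact-ready [ 0.2  1.  -0.1 -0.1  0.   0.1]
```

```bash
python3 -m jog '[[[0,-6,5.5,-7,0,0,1],[0,-12,7,-14,0,0,1],[0,-19,9,-21,0,0,1],[0,-26,12.5,-27.5,0,0,1],[0,-33,14,-34,0,0,1],[0,-34.5,14.5,-35,0,0,1],[0,-34.5,14.5,-35,0,0,1],[0,-34.5,14.5,-35,0,0,1]]]'
python3 -m jog '[[[0,0,0,0,0,0,1],[0,0,0,0,0,0,1],[0,0,0,0,0,0,1],[0,0,0,0,0,0,1],[0,0,0,0,0,0,1],[0,0,0,0,0,0,1],[0,0,0,0,0,0,1],[0,0,0,0,0,0,1]]]'
python3 - <<'E'
from h import *
s=state();print(s['q'],s['ft_force'],s['moment'])
print(delta(*tool(binp(.025,.107),BY,45,.0276)))
def balls(n):
    f=grab_frame(n); np.save(f"b_{n}.npy",f["image"])
    h=cv2.cvtColor(f["image"],cv2.COLOR_RGB2HSV)
    return f,h
for n in("top","scene","wrist"):
    f,h=balls(n)
t0=cv2.imread("pics/top0.png")[...,::-1]
print("ball colours",t0[229,289],t0[225,307],cv2.imread("pics/scene0.png")[283,309,::-1])
E
```

```text
time: 10.28
ee_pos: [0.5773, 0.2969, 0.1681]
ee_rot: [[0.096, 0.707, 0.701], [0.995, -0.067, -0.069], [-0.001, 0.704, -0.71]]
ft_force: [-2.9, -0.1, -0.5]
finger_gap: 0.0149
finger_force: 60.1
time: 10.95
ee_pos: [0.5797, 0.2973, 0.1706]
ee_rot: [[0.098, 0.702, 0.705], [0.995, -0.07, -0.068], [0.002, 0.709, -0.705]]
ft_force: [0.4, 0.5, 0.4]
finger_gap: 0.0148
finger_force: 60.0
[ 36.0985   6.6084 -39.6058   6.8806 -28.092  122.2223] [0.4334 0.5309 0.3801] [0.1471 0.5594 0.143 ]
[-0.6 -1.9  0.5  0.1 -0.1 -0. ]
ball colours [159 132 105] [165 137 110] [181 147 104]
```

```bash
python3 -m jog '[[[0,0,0,0,0,0,1],[0,0,0,0,0,0,1],[0,0,0,0,0,0,1],[0,0,0,0,0,0,1],[0,0,0,0,0,0,1],[0,0,0,0,0,0,1],[0,0,0,0,0,0,1],[0,0,0,0,0,0,1]]]'
cat >> h.py <<'E'
def scan():
    s=state(); Rs=s["ee_rot"]@T_ST.T; o=s["ee_pos"]-Rs@[0,0,.0276]
    W=lambda P:[o+Rs@np.array(p) for p in P]
    for n in("wrist","top","scene"):
        f=grab_frame(n); h=cv2.cvtColor(f["image"],cv2.COLOR_RGB2HSV)
        wood=((h[...,0]<25)&(h[...,1]>60)&(h[...,2]>90)).astype(np.uint8)
        out=[]
        for reg in ([(-.058,-.03,.012),(-.058,.03,.012),(-.012,.03,.012),(-.012,-.03,.012)],[(.014,-.03,.012),(.014,.03,.012),(.055,.03,.012),(.055,-.03,.012)]):
            m=np.zeros(wood.shape,np.uint8); cv2.fillConvexPoly(m,proj(f,W(reg),s).astype(int),1); out+=[int((wood&m).sum()),int(m.sum())]
        fl=[binp(x,.14,y) for x,y in((-.033,-.06),(-.033,.06),(.073,.06),(.073,-.06))]
        m=np.zeros(wood.shape,np.uint8); cv2.fillConvexPoly(m,proj(f,fl,s).astype(int),1)
        print(n,"front wood/area, rear wood/area",out,"flap",int((wood&m).sum()),int(m.sum()))
        np.save(f"l_{n}.npy",f["image"])
E
python3 -c "
from h import *
scan()
s,D=__import__('pickle').load(open('d0.pkl','rb'))
f=D['top'];h=cv2.cvtColor(f['image'],cv2.COLOR_RGB2HSV)
print(h[229,289],h[225,307],h[265,305],h[300,250],h[250,130])"
```

```text
time: 11.77
ee_pos: [0.5785, 0.2967, 0.1691]
ee_rot: [[0.098, 0.704, 0.704], [0.995, -0.069, -0.069], [-0.0, 0.707, -0.707]]
ft_force: [0.6, 0.8, 0.1]
finger_gap: 0.015
finger_force: 60.0
wrist front wood/area, rear wood/area [84, 7069, 0, 6279] flap 3335 33849
top front wood/area, rear wood/area [59, 819, 0, 899] flap 1216 5266
scene front wood/area, rear wood/area [0, 219, 0, 229] flap 1481 3391
[ 15  87 159] [ 15  85 165] [102   9 148] [ 14 126 127] [117  15 152]
```

```bash
python3 -m jog '[[[0,4,-4,0,0,0,1],[0,12,-12,0,0,0,1],[0,23,-23,0,0,0,1],[0,36,-36,0,0,0,1],[0,49,-49,0,0,0,1],[0,60,-60,0,0,0,1],[0,68,-68,0,0,0,1],[0,71,-71,0,0,0,1]]]'
python3 -c "
from h import *
s=state();print(s['q'],s['ft_force'],s['moment'])
scan();p,R=down(.575,.0488,.24,14.7)
print(delta(*tool(binp(.025,.21),BY,0,.0276)))"
```

```text
time: 12.58
ee_pos: [0.5785, 0.2968, 0.2711]
ee_rot: [[0.098, 0.703, 0.704], [0.995, -0.069, -0.069], [0.001, 0.707, -0.707]]
ft_force: [0.3, -0.4, -3.4]
finger_gap: 0.0145
finger_force: 59.7
[ 36.1027   0.7075 -29.2952  23.2051 -28.0546 122.221 ] [ 0.3288 -0.3975 -3.4115] [0.1218 1.0692 0.0065]
wrist front wood/area, rear wood/area [89, 7069, 0, 6279] flap 383 21526
top front wood/area, rear wood/area [44, 1064, 0, 1215] flap 195 5266
scene front wood/area, rear wood/area [0, 180, 0, 190] flap 9 3391
[ 0.5  5.2 48.5 44.9  0.   0.1]
```

```bash
python3 -m jog '[[[0,1,3,4,0,0,1],[0,1,10,10,0,0,1],[0,2,18,17,0,0,1],[0,3,27,25,0,0,1],[0,4,35,32,0,0,1],[0,5,42,39,0,0,1],[0,5,47,43,0,0,1],[0,5,48.5,45,0,0,1]]]'
python3 -c "
from h import *
s=state();print(s['q'],s['ft_force'],s['moment']);scan()
print(delta(*down(.575,.0488,.2376,14.7)),s['ee_pos'])"
```

```text
time: 13.4
ee_pos: [0.6179, 0.2908, 0.2335]
ee_rot: [[0.101, 0.995, -0.009], [0.995, -0.101, -0.003], [-0.004, -0.009, -1.0]]
ft_force: [0.8, 0.4, -3.2]
finger_gap: 0.0147
finger_force: 59.7
[ 19.8786  37.0058  35.6856  89.2395   0.0138 115.664 ] [ 0.8144  0.366  -3.1563] [ 0.1214 -0.1471 -0.0398]
wrist front wood/area, rear wood/area [24, 7069, 24, 6279] flap 132 18119
top front wood/area, rear wood/area [0, 1424, 44, 1285] flap 179 5266
scene front wood/area, rear wood/area [126, 886, 0, 904] flap 146 3391
[-246.5  -17.8   -1.8   -0.2    0.1  -20.4] [0.6179 0.2908 0.2335]
```

```bash
python3 -m jog '[[[-5,0,0,0,0,0,1],[-16,-1,0,0,0,-1,1],[-32,-2,0,0,0,-3,1],[-54,-4,0,0,0,-5,1],[-79,-6,0,0,0,-7,1],[-105,-8,0,0,0,-9,1],[-131,-9.5,0,0,0,-11,1],[-157,-11.5,0,0,0,-13,1]]]'
python3 -m jog '[[[-22,10,0,0,0,-2,1],[-42,14,0,0,0,-4,1],[-60,16,0,0,0,-5,1],[-74,17,0,0,0,-6,1],[-83,18,0,0,0,-7,1],[-88,18,0,0,0,-7.4,1],[-88,18,0,0,0,-7.4,1],[-88,18,0,0,0,-7.4,1]]]'
python3 -c "
from h import *
s=state();print(s['ft_force'])
print(delta(*down(.575,.0488,.0290,14.7)),s['ee_pos'])"
```

```text
time: 14.22
ee_pos: [0.5877, 0.1373, 0.2402]
ee_rot: [[-0.132, 0.991, 0.003], [0.991, 0.132, -0.0], [-0.001, 0.003, -1.0]]
ft_force: [0.2, -1.7, -3.5]
finger_gap: 0.0151
finger_force: 59.8
time: 14.88
ee_pos: [0.6178, 0.0536, 0.2396]
ee_rot: [[-0.256, 0.967, 0.001], [0.967, 0.256, 0.0], [-0.0, 0.001, -1.0]]
ft_force: [-0.5, -1.0, -3.4]
finger_gap: 0.0148
finger_force: 59.9
[-0.5218 -1.0329 -3.4239]
[  6.3 -42.9 210.6   0.1   0.    0.1] [0.6178 0.0536 0.2396]
```

```bash
python3 -m jog '[[[0,-3,7,0,0,0,1],[1,-9,25,0,0,0,1],[2,-17,55,0,0,0,1],[3,-26,90,0,0,0,1],[4,-34,125,0,0,0,1],[5,-40,155,0,0,0,1],[6,-43,175,0,0,0,1],[6,-43,185,0,0,0,1]]]'
python3 -m jog '[[[0,0,2,0,0,0,1],[0,0,4,0,0,0,1],[0,0,7,0,0,0,1],[0,0,10,0,0,0,1],[0,0,13,0,0,0,1],[0,0,16,0,0,0,1],[0,0,18,0,0,0,1],[0,0,18,0,0,0,1]]]'
python3 -c "
from h import *
s=state();print(s['ft_force'])
print(delta(*down(.575,.0488,.0276,14.7)),s['ee_pos'])"
```

```text
time: 15.55
ee_pos: [0.5713, 0.0491, 0.0506]
ee_rot: [[-0.257, 0.966, -0.006], [0.966, 0.257, 0.0], [0.002, -0.006, -1.0]]
ft_force: [-1.1, -0.2, -2.9]
finger_gap: 0.0147
finger_force: 59.9
time: 16.22
ee_pos: [0.5752, 0.0478, 0.0354]
ee_rot: [[-0.255, 0.967, -0.001], [0.967, 0.255, 0.0], [0.0, -0.001, -1.0]]
ft_force: [0.3, 0.1, -3.0]
finger_gap: 0.0149
finger_force: 59.8
[ 0.3444  0.0913 -2.9501]
[ 1.   0.   7.8 -0.  -0.   0.1] [0.5752 0.0478 0.0354]
```

```bash
python3 -m jog '[[[0,0,2,0,0,0,1],[0,0,4,0,0,0,1],[0,0,5.5,0,0,0,1],[0,0,6.5,0,0,0,1],[0,0,7,0,0,0,1],[0,0,7.3,0,0,0,1],[0,0,7.5,0,0,0,1],[0,0,7.5,0,0,0,1]]]'
```

```text
time: 16.88
ee_pos: [0.5755, 0.0478, 0.0283]
ee_rot: [[-0.255, 0.967, 0.0], [0.967, 0.255, 0.0], [0.0, 0.0, -1.0]]
ft_force: [-0.0, 0.3, -2.8]
finger_gap: 0.0144
finger_force: 59.9
```

```bash
python3 -m jog '[[[0,0,0.3,0,0,0,1],[0,0,0.6,0,0,0,1],[0,0,1,0,0,0,1],[0,0,1.2,0,0,0,1],[0,0,1.2,0,0,0,1],[0,0,1.2,0,0,0,1],[0,0,1.2,0,0,0,1],[0,0,1.2,0,0,0,1]]]'
```

```text
time: 17.55
ee_pos: [0.5755, 0.0479, 0.0276]
ee_rot: [[-0.255, 0.967, 0.0], [0.967, 0.255, 0.0], [-0.0, 0.0, -1.0]]
ft_force: [-4.5, 0.5, 5.2]
finger_gap: 0.0147
finger_force: 60.9
```

Contact with the bench. Release gradually, then rise straight up.

```bash
python3 -m jog '[[[0,0,0,0,0,0,0.7],[0,0,0,0,0,0,0.5],[0,0,0,0,0,0,0.3],[0,0,0,0,0,0,0],[0,0,0,0,0,0,0],[0,0,0,0,0,0,0],[0,0,0,0,0,0,0],[0,0,0,0,0,0,0]]]'
python3 -m jog '[[[0,0,-4,0,0,0,0],[0,0,-14,0,0,0,0],[0,0,-30,0,0,0,0],[0,0,-52,0,0,0,0],[0,0,-78,0,0,0,0],[0,0,-104,0,0,0,0],[0,0,-125,0,0,0,0],[0,0,-135,0,0,0,0]]]'
python3 - <<'E'
from h import *
s=state(); x=np.array([np.cos(np.radians(14.7)),np.sin(np.radians(14.7))]);n=np.array([-x[1],x[0]]);c=np.array([.5755,.0479])
for nm in("wrist","scene","top"):
    f=grab_frame(nm); h=cv2.cvtColor(f["image"],cv2.COLOR_RGB2HSV)
    m=lambda q:cv2.fillConvexPoly(np.zeros(h.shape[:2],np.uint8),proj(f,q,s).astype(int),1)>0
    wood=(h[...,0]<25)&(h[...,1]>60)&(h[...,2]>80)
    S=lambda a,b,z:[np.r_[c+i*x+j*n,z] for i,j in((a,-.03),(a,.03),(b,.03),(b,-.03))]
    for k,q in (("rear",S(.02,.054,.008)),("front",S(-.055,-.02,.008)),("bar",[np.r_[c+i*x+j*n,.09] for i,j in((-.008,-.03),(-.008,.03),(.008,.03),(.008,-.03))]),
      ("flap",[binp(a,.14,b) for a,b in((-.03,-.058),(-.03,.058),(.07,.058),(.07,-.058))]),
      ("foot",[np.r_[c+i*x+j*n,0.0] for i,j in((-.06,-.035),(-.06,.035),(.06,.035),(.06,-.035))])):
        M=m(q); print(nm,k,"wood",int((wood&M).sum()),"of",int(M.sum()),np.median(f["image"][M],0) if M.any() else "")
E
```

```text
time: 18.22
ee_pos: [0.5755, 0.0478, 0.0271]
ee_rot: [[-0.255, 0.967, 0.0], [0.967, 0.255, 0.0], [0.0, 0.0, -1.0]]
ft_force: [-0.4, 0.6, 0.0]
finger_gap: 0.0853
finger_force: 0.0
time: 18.88
ee_pos: [0.5775, 0.0478, 0.1665]
ee_rot: [[-0.255, 0.967, 0.006], [0.967, 0.255, -0.0], [-0.002, 0.006, -1.0]]
ft_force: [0.4, 0.8, 0.6]
finger_gap: 0.0857
finger_force: 0.0
wrist rear wood 0 of 2007 [163. 161. 176.]
wrist front wood 0 of 2160 [163. 161. 165.]
wrist bar wood 1414 of 1651 [186. 155. 121.]
wrist flap wood 0 of 0 
wrist foot wood 1460 of 7933 [163. 160. 166.]
scene rear wood 0 of 432 [157. 158. 162.]
scene front wood 185 of 392 [111.   98.5  83. ]
scene bar wood 218 of 223 [184. 151. 105.]
scene flap wood 0 of 3109 [157. 157. 160.]
scene foot wood 242 of 1549 [154. 152. 153.]
top rear wood 0 of 667 [103. 116. 124.]
top front wood 0 of 710 [60. 66. 71.]
top bar wood 0 of 401 [ 89. 100. 107.]
top flap wood 0 of 4829 [ 97. 112. 120.]
top foot wood 0 of 2651 [77. 84. 90.]
```

Run:
```python
from h import *
import pickle
_,D=pickle.load(open("d0.pkl","rb")); a=D["scene"]["image"]; f=grab_frame("scene"); b=f["image"]
d=(cv2.absdiff(cv2.GaussianBlur(a,(5,5),0),cv2.GaussianBlur(b,(5,5),0)).max(2)>30).astype(np.uint8)
m=cv2.fillConvexPoly(np.zeros(d.shape,np.uint8),proj(f,[binp(x,.14,y) for x,y in((-.033,-.064),(-.033,.064),(.073,.064),(.073,-.064))]).astype(int),1)
print("flap diff",(d&m).sum(),m.sum()); n,_,st,_=cv2.connectedComponentsWithStats(d)
print(st[1:][st[1:,4]>25])
```

```text
flap diff 0 3613
[[  281     0    85   235 11661]
 [  467     9    43    37   720]
 [  522    12    18    24   206]
 [  403    23    17    25   232]
 [  419    36    21    20   109]
 [  452    39    89    74  3614]
 [  402    67    10    16    88]
 [  622   138    18    49   522]
 [  302   278    14    13   130]
 [  318   282    12    13   121]]
```

```bash
python3 -c "
from plant import sign_off
print(sign_off())"
```

```text
the job is handed in; nothing more can be done
None
```

I tipped both blanks through the flap into the bin. The camera check before hand-in showed the flap shut, the scoop empty and upright on the bench, and no blanks lying loose in view; the job was handed in at about 19 s.

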